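# Move one circuit board from the slotted rack to its case and snap the lid on

## Task

Slide the circuit board with the orange grip bar straight up out of the slotted rack, lower it (do not drop it) into the guide slot of the grey case until it stands on the bottom, then set the yellow lid over it and press it down gently until it snaps fully home and sits level on the case's shoulder. Leave the blue-bar and white-bar boards in their slots, do not drop the lid onto the case, and do not push or knock over the two bottles and the solder reel.

Things in the scene. Friction and masses are not known exactly. Their poses are not given: they have to be found in the camera images.
- rack: Black fixed board rack with grey slotted guides at its two ends, 90 mm (x) by 112 mm (y), 53 mm high, standing at either of two places with varying yaw. Origin: centre of its underside, at worktop level; x runs along the slots, z up. One board stands in each of its three slots, in any order.
- rack_slots (a point): Middle of the rack at the top of its guides (53 mm up). Three slots along the rack's x at y = -40, 0 and +40 mm, each 7 mm wide, open at the top; slot floor 45 mm below this point (8 mm above the worktop).
- board_orange: THE board to move: green circuit board 72 mm long (x), 4 mm thick (y), 78 mm high overall (z), 56 to 112 g, standing on edge in a rack slot with 3 mm of play. Its top 18 mm is an ORANGE grip bar. Origin: middle of its lower edge. Symmetric: it may be turned end for end.
- orange_bar (a point): Middle of the orange grip bar: 72 mm long (x), 10 mm thick (y), 18 mm high, 69 mm above the board's lower edge; in the rack it spans 68 to 86 mm above the worktop, 15 mm clear of the guide tops. Free gap to a neighbouring board's bar: 30 mm, less up to 4 mm if boards lean.
- board_blue: Same board but with a blue grip bar: leave it in its slot. Origin and axes as for board_orange.
- board_white: Same board but with a white grip bar: leave it in its slot. Origin and axes as for board_orange.
- case: Grey open-topped case for one board, fixed, 97 mm (x) by 58 mm (y), at the other of the two places with its own yaw. Origin: centre of its underside, at worktop level; z up. Inside 78 by 36 mm, floor at z = 6 mm. A board standing in it has its lower edge at z = 6 mm and its bar at z = 66 to 84 mm, above the rim, and may lean up to 8 degrees.
- case_slot (a point): Middle of the case's guide slot, where it is narrowest, 38 mm above the worktop: the slot runs along the case's x at y = 0, is 10 mm wide (3 mm play each side of the board), between black guides at both ends; its rounded mouth flares to 23 mm at z = 44 mm.
- case_seat (a point): Centre of the case at its shoulder, where the lid's rim seats, 32 mm above the worktop. Above it a narrower neck, 86 by 44 mm outside with a rounded rim, rises to 53 mm. Two sprung steel catch balls stick out 4 mm from each long side of the neck, at x = +-28 mm, 41 mm above the worktop.
- lid: Loose yellow hood-shaped lid, 97 mm (x) by 58 mm (y), 72 to 108 g, standing right way up on the 4.4 mm thick grey repair mat. Origin: centre of its open underside (rim); z up. It goes over board and neck either way round, x along the case's x. It first rests on the catch balls, 13 mm too high; a push of 10 to 20 N snaps it down; seated, its origin is 32 mm above the case's.
- lid_rim (a point): Centre of the lid's open underside (same as its origin). Inside 91 by 52 mm, 56 mm deep, but 48 mm in y between the inner beads along the lowest 5 mm of the long walls: 2 to 2.5 mm play each side of the neck. Lid's flat top: 60 mm above the rim.
- lid_handle (a point): Middle of the lid's black bar handle, 72 mm above the rim: bar 60 mm (x) by 14 mm (y) by 16 mm high, its top 80 mm above the rim.
- dropper_bottle: Milky dropper bottle with yellow nozzle, 34 mm wide, 96 mm high, standing on the mat. Origin: centre of its underside. Leave alone.
- clear_bottle: Clear spray bottle, 35 mm wide, 95 mm high, standing on the mat. Origin: centre of its underside. Leave alone.
- reel: Blue solder reel, 52 mm wide, 40 mm high, on the mat. Origin: centre of its underside. Leave alone.
- heat_gun (a point): Middle of the fixed red heat gun on its stand, left of the work. Gun and stand fill roughly x = 0.46 to 0.63, y = 0.00 to 0.27 up to z = 0.41: keep arm and load clear; when crossing from the left, pass over it close to the robot (x below 0.46).

How it is judged:
On the way, in this order (a step that is already met when the one before it is completed fails the run):
1. the orange-bar board has been drawn up clear of the rack's guides, still upright (z of board_orange in the frame of rack above 0.055 m and angle between board_orange's own z axis and vertical below 0.5 rad), for 0.1 s.
2. the orange-bar board stands on the case's floor in its guide slot (z of board_orange in the frame of case between 0.003 and 0.011 m and horizontal distance between board_orange and case below 0.01 m and angle between board_orange's own z axis and vertical below 0.25 rad and angle between the x axis of board_orange and the x axis of case, either way round below 0.2 rad), for 0.2 s.
3. the lid is pressed home, level on the case's shoulder (all of step 2 and z of lid in the frame of case between 0.028 and 0.035 m and horizontal distance between lid and case below 0.006 m and angle between lid's own z axis and vertical below 0.05 rad), for 0.2 s.
At the end, for the whole second after the job is handed in: Orange-bar board on the case floor in its slot (lower edge within 5 mm, 10 mm of centre, lean under 0.25 rad); lid seated over it (under 3 mm above shoulder, 6 mm of centre, level to 0.05 rad), released, at rest; other boards within 15 mm of their start; bottles and reel upright (all of step 3 and distance of each of board_blue, board_white from where it was at the start of the episode below 0.015 m and linear speed of lid below 0.02 m/s and contact force between the fingers and lid below 0.1 N and angle between each of dropper_bottle, clear_bottle, reel's own z axis and vertical below 0.2 rad); the robot touches nothing.
It fails at once if another board is pulled from its slot (moved 25 mm) (distance of any of board_blue, board_white from where it was at the start of the episode above 0.025 m).
It fails at once if a bottle or the reel is knocked over (tilted 0.4 rad) or pushed 30 mm away (angle between any of dropper_bottle, clear_bottle, reel's own z axis and vertical above 0.4 rad or distance of any of dropper_bottle, clear_bottle, reel from where it was at the start of the episode above 0.03 m).
It fails at once if the lid is dropped onto the case (falling free at over 0.5 m/s above it) (contact force between the fingers and lid below 0.05 N and linear speed of lid above 0.5 m/s and horizontal distance between lid and case below 0.08 m and z of lid in the frame of case above 0.046 m).
It fails at once if the orange-bar board is dropped (falling free at over 0.7 m/s) (contact force between the fingers and board_orange below 0.05 N and linear speed of board_orange above 0.7 m/s).
It fails at once if the lid is forced onto the case with more than 80 N (contact force between lid and case above 80 N).
It also fails if it takes over 67 s, if anything falls off the work surface, if the arm or the gripper's body presses on something with over 40 N, if the wrist force passes 120 N, or if a joint passes its speed limit or range.

## Robot

A 6-joint arm with a two-finger parallel gripper is mounted at the origin on a cart in front of the work surface, level with it; the furniture and walls round the work are solid. World frame = base frame: x ahead of the robot, y to its left, z up, the work surface at z = 0. Lengths are in m, angles in rad, forces in N, time in s.
With the tool pointing down it reaches from about 0.35 to 0.975 m from the base axis. Payload 7.1 kg.
Tool frame: the origin (TCP) lies midway between the tips of the shut fingers; the grasp point (between the pads) lies 19 mm behind it; z points along the fingers, y is the line along which they close (so a half turn about z gives the same grasp; the last joint's range is limited). The gripper opens to 88 mm and grips with 3 to 60 N. Pads are 20 mm wide; open, the fingers measure 115 mm over their backs; the gripper's body (75 mm by 178 mm) begins 61 mm behind the grasp point.
Start: joints at [1.325, 0.423, 1.63, -0, 1.089, -0.019], TCP at [0.141, 0.609, 0.223] pointing down, gripper open.
Joint ranges: [-3, 3], [-0.9, 2.11], [0.09, 2.58], [-1.31, 4.45], [0.11, 2.69], [-2.54, 2.54]. Speed limits (rad/s): [2.39, 2.39, 3.01, 3.14, 3.14, 3.14].

## Interface

Orientations are given as a unit quaternion [w, x, y, z].
In Python, from station import manip, kin, viewer, nets gives the robot as it stands. Calls block until the motion is done:
- manip.move_pose(position, orientation): joint-space move of the TCP to a pose.
- manip.movel(position, frame=None, v=0.15, until_force=None): straight line of the TCP; frame=None keeps the orientation; v is the mean speed in m/s. With until_force (N) it stops when the force on the tool has changed by that much, and returns True; else False.
- manip.movej(angles): joint-space move.
- manip.command_gripper(opening): opening from 0.0 (shut) to 1.0 (fully open); the grip force is fixed at half the most; returns when the fingers have stopped.
- manip.wait(seconds).
- kin.inverse_kinematics(position, orientation): joint angles nearest the present ones, or None.
- viewer.read_camera(name): name is "side" or "top" or "wrist"; returns the picture (420x560x3 uint8, red, green, blue); there is no depth.
- viewer.camera_info(name): a dict with "intrinsics" (3x3 intrinsics, pixels), "dist" ([k1, k2, p1, p2, k3] as OpenCV has them; the pictures are not rectified), "T" (4x4, takes a point from camera to world coordinates); the wrist camera has in their place "tool_from_camera" (4x4, takes a point from camera to tool coordinates, whose origin is the TCP and whose axes are the flange's). Camera axes: x right, y up, looking along -z (the intrinsics and any distortion apply to the point x, -y, -z); pixel columns grow to the right and rows downward; lengths in m; the calibration is good to about 2 mm. A picture is of the moment at which its call begins: read the wrist's pose just before it. camera_info takes no time and is no camera call.
A pose or a line that the arm cannot do raises manip.MotionError and nothing moves.
- manip.job_done(): hands the job in; it is judged then, once.
Trained networks look in the newest picture that a camera, given by its name, has taken for a name from the list of things; names that differ only in an ending like _2 or _b are one class to them, and where a whole thing is asked for, a point or a joint stands for the part that bears it (a point fixed in the world has none). Each returns a list of dicts, best first, with "conf" (0 to 1); they miss things now and then, are a little off and sometimes report something else, mostly with a low value. They report only what shows in the picture. A call takes as long as a camera call.
- nets.recognise(camera, query): "bbox" ([centre column, centre row, width, height] in pixels, round what is visible of it).
Readings, each from a call of its own:
- manip.get_time(): time.
- manip.get_joint_pos(): joint angles.
- manip.get_qvel(): joint speeds.
- manip.get_effort(): joint torques, N m.
- manip.get_tcp_pos(): TCP position.
- manip.get_ee_rot(): TCP orientation.
- manip.get_ft_force(): force on the tool from outside, world axes, zero at the start.
- manip.get_ft_torque(): the same for the moment, N m.
- manip.get_grip_width(): opening from 0.0 (shut) to 1.0 (fully open).
- manip.get_finger_force(): force on a finger pad.
Only numpy, scipy, OpenCV 4.12 (cv2) and the standard library are available. Lean on these libraries where they do the work, as an engineer would, in place of code of your own. Each camera call takes 0.05 s, during which the arm holds its last target. There are 200 camera calls.

## Working session

There is one attempt and no reset: what is moved stays moved. The work goes in short steps, each a Python script; the robot and the scene stay as the last script left them, time stands still between calls to the robot, and variables do not carry over. Pictures are saved under pics/ and viewed, at most 10 in all, crops included, and the job is handed in when it is done.

```bash
mkdir -p pics; ls
python3 - <<'E'
from station import manip, kin, viewer, nets
import cv2, numpy as np
ims=[]
for c in ["side","top"]:
    im=viewer.read_camera(c); cv2.imwrite(f"pics/{c}0.png",im[:,:,::-1])
    i=viewer.camera_info(c); print(c,np.round(i["intrinsics"],1).tolist(),i["dist"],np.round(i["T"],3).tolist())
    for q in ["rack","orange_bar","case","lid","lid_handle","dropper_bottle","clear_bottle","reel"]:
        print(q,[(np.round(d["bbox"]).astype(int).tolist(),round(d["conf"],2)) for d in nets.recognise(c,q)[:2]])
print(viewer.camera_info("wrist"), manip.get_time(), manip.get_ee_rot())
E
```

```text
pics
station.py
side [[521.2, 0.0, 280.8], [0.0, 521.2, 206.1], [0.0, 0.0, 1.0]] [0.00269289 0.         0.         0.         0.        ] [[0.865, 0.405, -0.295, 0.245], [-0.501, 0.72, -0.481, -0.71], [0.018, 0.564, 0.825, 1.106], [0.0, 0.0, 0.0, 1.0]]
rack []
orange_bar [([304, 224, 25, 22], 0.78), ([299, 282, 13, 29], 0.16)]
case [([260, 268, 45, 42], 0.61)]
lid [([322, 322, 52, 38], 0.57)]
lid_handle [([322, 322, 46, 37], 0.92)]
dropper_bottle [([323, 320, 51, 43], 0.15)]
clear_bottle [([352, 262, 19, 30], 0.7)]
reel [([371, 301, 24, 30], 0.56)]
top [[474.0, 0.0, 278.4], [0.0, 474.0, 214.8], [0.0, 0.0, 1.0]] [-0.00525049  0.          0.          0.          0.        ] [[-0.021, 0.981, -0.191, 0.37], [-1.0, -0.023, -0.006, -0.176], [-0.011, 0.191, 0.982, 1.274], [0.0, 0.0, 0.0, 1.0]]
rack [([277, 204, 43, 42], 0.95)]
orange_bar [([364, 234, 37, 47], 0.31)]
case [([294, 257, 32, 39], 0.68), ([279, 200, 1, 24], 0.3)]
lid [([364, 234, 37, 44], 0.68), ([262, 200, 5, 32], 0.67)]
lid_handle [([363, 233, 40, 45], 0.57), ([292, 260, 32, 38], 0.49)]
dropper_bottle [([322, 235, 10, 14], 0.55), ([277, 202, 2, 27], 0.43)]
clear_bottle []
reel [([360, 189, 23, 21], 0.76)]
{'intrinsics': array([[311.49756915,   0.        , 281.05132905],
       [  0.        , 311.49756915, 211.7816151 ],
       [  0.        ,   0.        ,   1.        ]]), 'dist': array([-0.05038651,  0.        ,  0.        ,  0.        ,  0.        ]), 'tool_from_camera': array([[-8.48293577e-04,  9.53900765e-01,  3.00120994e-01,
         8.33785208e-02],
       [ 9.99998731e-01,  4.04514593e-04,  1.54079765e-03,
         6.03533761e-04],
       [ 1.34836474e-03,  3.00121920e-01, -9.53899898e-01,
        -1.61808810e-01],
       [ 0.00000000e+00,  0.00000000e+00,  0.00000000e+00,
         1.00000000e+00]])} 0.9 [ 1.27848694e-05  1.13151874e-01  9.93577704e-01 -3.67464423e-06]
```

```bash
cat > h.py <<'E'
from station import manip, kin, viewer, nets
import cv2, numpy as np
from scipy.spatial.transform import Rotation as R
def quat(yaw):  # tool down; tool y (closing line) at world angle yaw+90deg -> tool x along yaw
    m=np.array([[np.cos(yaw),np.sin(yaw),0],[np.sin(yaw),-np.cos(yaw),0],[0,0,-1]])
    return R.from_matrix(m).as_quat(scalar_first=True)
def camT(c):
    i=viewer.camera_info(c)
    if "T" in i: return i,i["T"]
    T=np.eye(4); T[:3,:3]=R.from_quat(manip.get_ee_rot(),scalar_first=True).as_matrix(); T[:3,3]=manip.get_tcp_pos()
    return i,T@i["tool_from_camera"]
def ray(i,T,uv):
    p=cv2.undistortPoints(np.array(uv,float).reshape(-1,1,2),i["intrinsics"],i["dist"]).reshape(-1,2)
    d=np.c_[p[:,0],-p[:,1],-np.ones(len(p))]@T[:3,:3].T
    return T[:3,3],d
def atz(i,T,uv,z):
    o,d=ray(i,T,uv); return (o+d*((z-o[2])/d[:,2])[:,None])[:,:2]
def proj(i,T,X):
    c=(np.atleast_2d(X)-T[:3,3])@T[:3,:3]
    c=np.c_[c[:,0],-c[:,1],-c[:,2]]
    return cv2.projectPoints(c,np.zeros(3),np.zeros(3),i["intrinsics"],i["dist"])[0].reshape(-1,2)
E
python3 - <<'E'
import cv2,numpy as np
from h import *
a=cv2.imread("pics/top0.png")[150:300,230:400];b=cv2.imread("pics/side0.png")[190:350,230:400]
a=cv2.resize(a,(400,353),interpolation=cv2.INTER_CUBIC);b=cv2.resize(b,(400,353*400//400),interpolation=cv2.INTER_CUBIC)
cv2.imwrite("pics/c0.png",np.hstack([a,b]))
i,T=camT("top")
for n,uv,z in [("rack",(277,204),.053),("case",(294,257),.05),("lid",(364,234),.07),("reel",(360,189),.04),("drop",(322,235),.1)]: print(n,atz(i,T,uv,z))
i,T=camT("side")
for n,uv,z in [("or",(304,224),.077),("case",(260,268),.03),("lid",(322,322),.05),("clear",(352,262),.05),("reel",(371,301),.025)]: print(n,atz(i,T,uv,z))
E
```

```text
rack [[ 0.63643209 -0.16482447]]
case [[ 0.49582644 -0.20585174]]
lid [[ 0.54877921 -0.3863844 ]]
reel [[ 0.67511683 -0.38772029]]
drop [[ 0.54420509 -0.27613618]]
or [[ 0.63462165 -0.17991596]]
case [[ 0.50076802 -0.20844751]]
lid [[ 0.54895668 -0.39612372]]
clear [[ 0.68694815 -0.30817696]]
reel [[ 0.67852964 -0.40138384]]
```

View pics/c0.png

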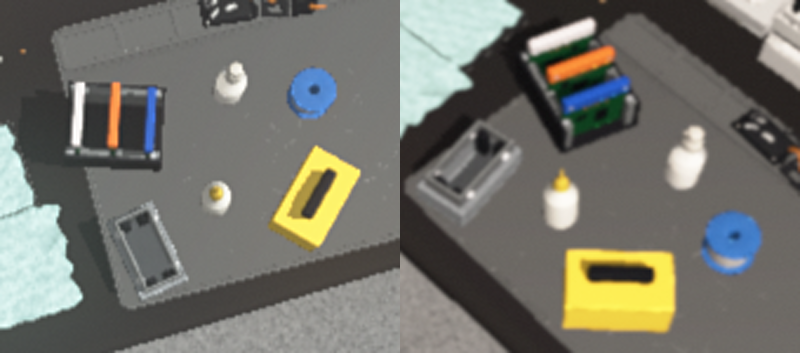

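View pics/top0.png

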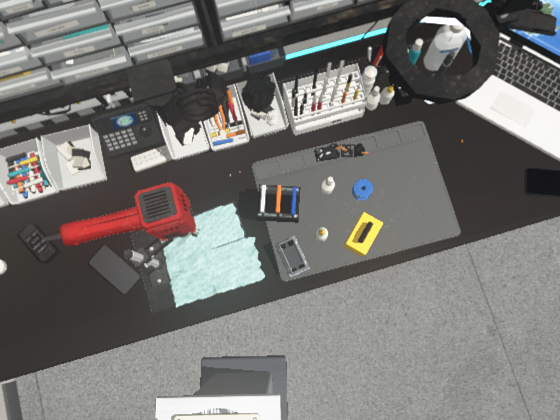

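```bash
python3 - <<'E'
from h import *
for p,y in [((.12,.42,.48),np.pi*.8),((.38,.1,.48),np.pi/2),((.45,-.17,.40),0.0)]:
    print(manip.move_pose(list(p),quat(y).tolist()), np.round(manip.get_joint_pos(),2))
for n,p in [("rack",(.655,-.167,.25)),("case",(.52,-.207,.22)),("lid",(.57,-.39,.24))]:
    manip.move_pose(list(p),quat(0).tolist()); manip.wait(.3)
    i,T=camT("wrist"); im=viewer.read_camera("wrist"); cv2.imwrite(f"pics/w_{n}.png",im[:,:,::-1])
    np.save(f"pics/w_{n}.npy",T)
    for q in ["rack","orange_bar","case","lid","lid_handle"]:
        print(n,q,[(np.round(d["bbox"]).astype(int).tolist(),round(d["conf"],2)) for d in nets.recognise("wrist",q)[:2]])
print(manip.get_time())
E
python3 -c "
import cv2,numpy as np
print(0)
a=[cv2.resize(cv2.imread(f'pics/w_{n}.png'),(400,300)) for n in ('rack','case','lid')]
cv2.imwrite('pics/w0.png',np.vstack([np.hstack(a[:2]),np.hstack([a[2],a[2]*0])]))"
```

```text
False [ 1.27 -0.08  1.67  0.    1.56  0.32]
False [ 0.23 -0.16  1.74  0.    1.57  0.23]
False [-0.38  0.03  1.72  0.    1.39  1.18]
rack rack [([284, 193, 99, 82], 0.88)]
rack orange_bar [([284, 198, 15, 62], 0.6)]
rack case []
rack lid [([447, 258, 103, 86], 0.97)]
rack lid_handle [([447, 256, 95, 86], 0.69)]
case rack [([245, 72, 116, 103], 0.76), ([379, 27, 58, 54], 0.59)]
case orange_bar [([238, 64, 19, 84], 0.98)]
case case [([273, 201, 78, 92], 0.71)]
case lid [([447, 164, 116, 102], 0.67), ([200, 64, 25, 91], 0.36)]
case lid_handle [([448, 167, 117, 110], 0.66)]
lid rack [([90, 125, 119, 86], 0.78), ([191, 195, 38, 37], 0.39)]
lid orange_bar [([76, 124, 40, 71], 0.94)]
lid case [([138, 236, 84, 85], 0.74)]
lid lid [([282, 203, 89, 99], 0.65)]
lid lid_handle [([76, 124, 42, 71], 0.71), ([283, 204, 84, 104], 0.57)]
8.975
0
```

View pics/w0.png

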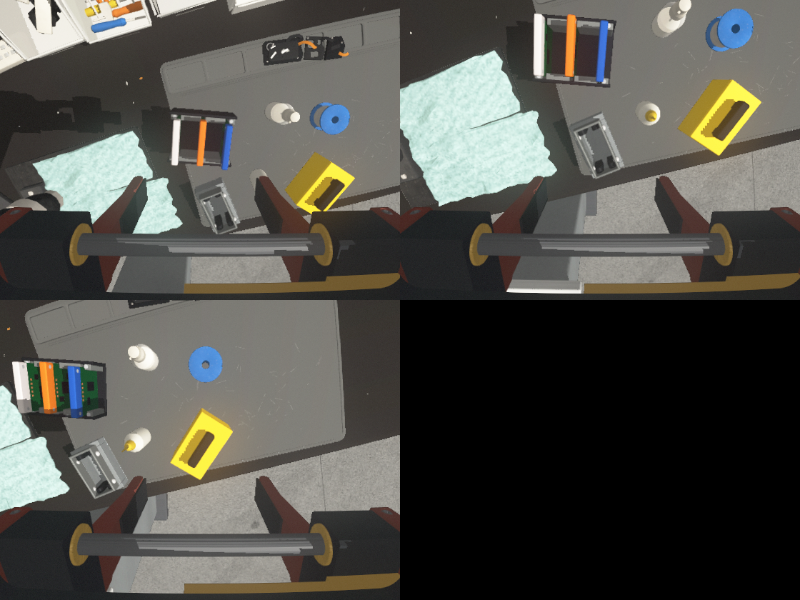

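```bash
cat >> h.py <<'E'
from scipy.optimize import minimize
def box(x,y,yaw,L,W,z0,z1):
    c=np.array([[a*L/2,b*W/2,z] for a in(-1,1) for b in(-1,1) for z in(z0,z1)])
    s,k=np.sin(yaw),np.cos(yaw)
    return np.c_[x+k*c[:,0]-s*c[:,1],y+s*c[:,0]+k*c[:,1],c[:,2]]
def hull(im,kind,near):
    h=cv2.cvtColor(im,cv2.COLOR_BGR2HSV); H,S,V=cv2.split(h)
    m={"orange":(H>6)&(H<20)&(S>150)&(V>90),"yellow":(H>22)&(H<36)&(S>120)&(V>70)}[kind].astype(np.uint8)
    n,l,st,ce=cv2.connectedComponentsWithStats(m)
    ok=[k for k in range(1,n) if st[k,4]>60]
    k=min(ok,key=lambda k:np.hypot(*(ce[k]-near)))
    return cv2.convexHull(np.argwhere(l==k)[:,::-1].astype(np.float32)),st[k,4]
def fitbox(views,g,L,W,z0,z1):
    # views: (info,T,hull); match convex silhouettes by IoU at 8x
    def cost(p):
        e=0
        for i,T,hl in views:
            q=cv2.convexHull(proj(i,T,box(*p,L,W,z0,z1)).astype(np.float32))
            a,_=cv2.intersectConvexConvex(q,hl); e+=1-a/(cv2.contourArea(q)+cv2.contourArea(hl)-a)
        return e/len(views)
    r=min((minimize(cost,[g[0],g[1],w],method="Nelder-Mead",options=dict(initial_simplex=[[g[0],g[1],w],[g[0]+.01,g[1],w],[g[0],g[1]+.01,w],[g[0],g[1],w+.15]],xatol=1e-5,fatol=1e-5,maxiter=400)) for w in (g[2],g[2]-.3,g[2]+.3)),key=lambda r:r.fun)
    return r.x,r.fun
E
cat > loc.py <<'E'
from h import *
V={}
for n in ("rack","case","lid"): V[n]=(viewer.camera_info("wrist"),np.load(f"pics/w_{n}.npy"),cv2.imread(f"pics/w_{n}.png"))
for n in ("top","side"): V[n]=(*camT(n),cv2.imread(f"pics/{n}0.png"))
for kind,g,dims in [("orange",(.636,-.167,0),(.072,.010,.068,.086)),("yellow",(.549,-.388,-.6),(.097,.058,.0044,.0644))]:
    vs=[]
    for n,(i,T,im) in V.items():
        try: hl,a=hull(im,kind,proj(i,T,[g[0],g[1],.07])[0])
        except ValueError: print("none",n);continue
        x,f=fitbox([(i,T,hl)],g,*dims); print(kind,n,a,np.round(x,4),round(f,3))
        if n in("rack","case","lid") and f<.2: vs.append((i,T,hl))
    print("ALL",fitbox(vs,g,*dims))
E
python3 loc.py
python3 - <<'E'
import cv2,numpy as np
o=[]
for n,(c,r) in {"case":(273,201),"lid":(138,236)}.items():
    a=cv2.imread(f"pics/w_{n}.png")[r-55:r+55,max(c-50,0):c+50]
    o.append(cv2.resize(a,(400,440),interpolation=cv2.INTER_CUBIC)); print(n,c-50,r-55)
cv2.imwrite("pics/case4.png",np.hstack(o))
E
```

```text
orange rack 607 [ 0.6455 -0.1679 -0.0835] 0.064
orange case 1134 [ 0.6452 -0.1678 -0.0727] 0.069
orange lid 1330 [ 0.6458 -0.1681 -0.1148] 0.089
orange top 119 [ 0.6474 -0.168  -0.0274] 0.148
orange side 245 [ 0.6472 -0.1705 -0.0941] 0.128
ALL (array([ 0.6457376 , -0.16785478, -0.08254905]), np.float64(0.07609591795564326))
yellow rack 3878 [ 0.5529 -0.3885 -0.53  ] 0.043
yellow case 5649 [ 0.5524 -0.3881 -0.5391] 0.023
yellow lid 3711 [ 0.5526 -0.3883 -0.5391] 0.035
yellow top 788 [ 0.5531 -0.3892 -0.586 ] 0.05
yellow side 1285 [ 0.5548 -0.3894 -0.6011] 0.061
ALL (array([ 0.55267924, -0.38815419, -0.54351961]), np.float64(0.034480882944071665))
case 223 146
lid 88 181
```

View pics/case4.png

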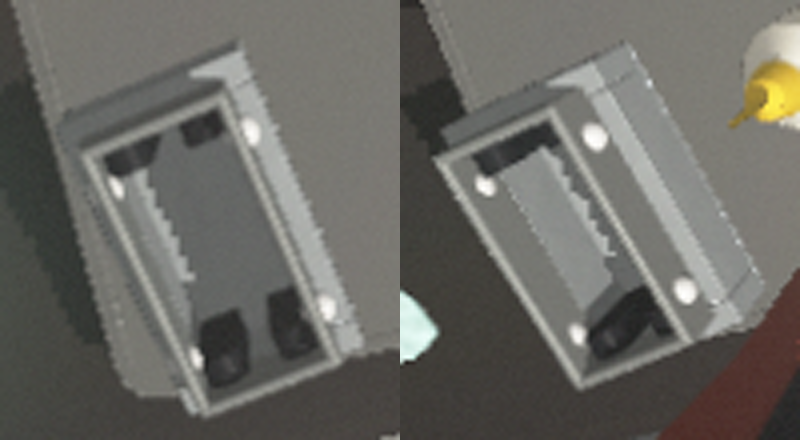

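The picture shows the case's neck rim corners clearly: left crop (82,152), (225,95), (342,360), (205,415); right crop (34,158), (153,107), (292,345), (180,388). Both are at 4x.

Run:
```python
from h import *
i=viewer.camera_info("wrist")
for n,o,c in [("case",(223,146),[(82,152),(225,95),(342,360),(205,415)]),("lid",(88,181),[(34,158),(153,107),(292,345),(180,388)])]:
    T=np.load(f"pics/w_{n}.npy"); uv=(np.array(c)+.5)/4-.5+o
    p=atz(i,T,uv,.0525); w=p[1]-p[0]; w2=p[2]-p[3]; l=p[0]-p[3]; l2=p[1]-p[2]
    a=l+l2
    print(n,p.mean(0),np.hypot(*w),np.hypot(*w2),np.hypot(*l),np.hypot(*l2),"yaw",np.arctan2(a[1],a[0]), np.arctan2(*-((w+w2)[::-1]*[1,-1]))*0+np.arctan2((w+w2)[0],-(w+w2)[1]))
```

```text
case [ 0.50141065 -0.20127891] 0.041544779844589555 0.04253752813437887 0.08377199006192719 0.08251911220820603 yaw 0.40615382631410046 0.39540644630097205
lid [ 0.50144016 -0.2016074 ] 0.04246321146869217 0.04131939261232563 0.08450552336776407 0.08447934727510248 yaw 0.40348036753888594 0.3867615654083503
```

Run:
```python
from h import *
q=quat(-.083).tolist(); P=[.6457,-.1679]
manip.command_gripper(.28)
manip.move_pose(P+[.16],q)
print(manip.get_grip_width(), manip.movel(P+[.060],v=.08,until_force=6), manip.get_tcp_pos())
manip.command_gripper(0); print(manip.get_grip_width()*88,manip.get_finger_force())
manip.movel(P+[.185],v=.08); manip.wait(.2)
print(manip.get_ft_force(),manip.get_grip_width()*88,manip.get_tcp_pos(),manip.get_time())
i,T=camT("wrist"); im=viewer.read_camera("wrist"); cv2.imwrite("pics/held.png",im[:,:,::-1]); np.save("pics/held.npy",T)
R0=R.from_quat(manip.get_ee_rot(),scalar_first=True).as_matrix();t=np.array(manip.get_tcp_pos())
print("bar corners pred",np.round(proj(i,T,(box(0,0,0,.072,.01,-.028,-.008))@R0.T+t),1).tolist())
```

```text
0.28160006794861236 False [ 0.64614651 -0.16803716  0.06064734]
10.061126817739062 30.000342428684235
[-0.51582461  0.5231301  -0.85333056] 9.741895440544727 [ 0.64559158 -0.16786678  0.18467972] 14.7167
bar corners pred [[272.8, 349.1], [273.6, 325.0], [291.8, 349.1], [290.6, 325.0], [271.3, 220.0], [272.4, 207.5], [293.4, 220.0], [291.8, 207.4]]
```

View pics/held.png

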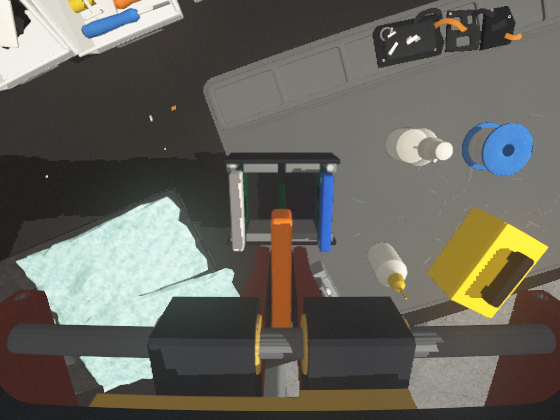

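The bar sits in the fingers at columns 272–291 with its far end at about row 210. That matches the prediction to under 1 mm, so I'll insert it.

Run:
```python
from h import *
q=quat(.40).tolist(); P=[.5014,-.2014]
manip.move_pose(P+[.185],q)
print(manip.movel(P+[.115],v=.1,until_force=8))
print(manip.movel(P+[.057],v=.03,until_force=6), manip.get_tcp_pos(), manip.get_ft_force(),manip.get_ft_torque(),manip.get_time())
```

```text
False
True [ 0.50136744 -0.20142892  0.0583733 ] [-1.00241385 -0.33948239  4.94467416] [-0.02118735  0.26762888  0.02695533] 18.0083
```

Run:
```python
from h import *
P=[.5014,-.2014]
manip.command_gripper(.30); manip.movel(P+[.17],v=.12)
manip.command_gripper(.45)
# look from the case view and relocate the board, then the lid
manip.move_pose([.53,-.207,.22],quat(0).tolist()); manip.wait(.2)
i,T=camT("wrist"); im=viewer.read_camera("wrist")[:,:,::-1].copy(); cv2.imwrite("pics/w2.png",im)
hl,a=hull(im,"orange",proj(i,T,[*P,.075])[0]); print("bar",fitbox([(i,T,hl)],(*P,.4),.072,.010,.066,.084))
hl,a=hull(im,"yellow",proj(i,T,[.5527,-.388,.06])[0]); print("lid",a,fitbox([(i,T,hl)],(.5527,-.388,-.54),.097,.058,.0044,.0644))
cv2.imwrite("pics/w2c.png",cv2.resize(im[60:270,180:460],(800,600))); print(manip.get_time())
```

```text
bar (array([ 0.50070573, -0.20126596,  0.38769141]), np.float64(0.06479245451767224))
lid 5628 (array([ 0.55231196, -0.38834379, -0.5636105 ]), np.float64(0.022302423870068422))
20.7417
```

View pics/w2c.png

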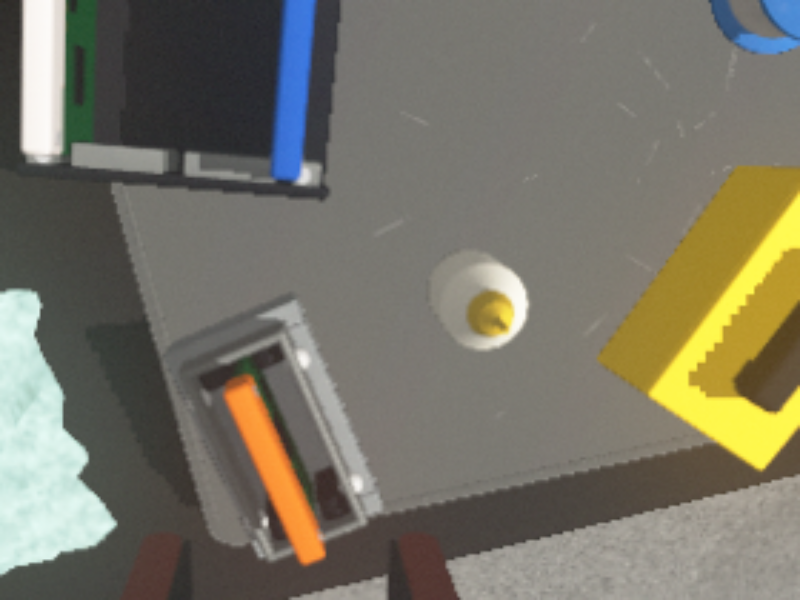

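Run:
```python
from h import *
q=quat(-.545).tolist(); P=[.5525,-.3882]
manip.move_pose(P+[.15],q)
print(manip.movel(P+[.0665],v=.06,until_force=4), manip.get_tcp_pos())
manip.command_gripper(0); print(manip.get_grip_width()*88,manip.get_finger_force())
z0=manip.get_tcp_pos()[2]
manip.movel(P+[.20],v=.1); manip.wait(.1); print(manip.get_ft_force(),manip.get_grip_width()*88)
P=[.5013,-.2014]
manip.move_pose(P+[.20],quat(.40).tolist()); manip.wait(.2)
i,T=camT("wrist"); im=viewer.read_camera("wrist")[:,:,::-1].copy(); cv2.imwrite("pics/lid_held.png",im); np.save("pics/lid_held.npy",T)
t=manip.get_tcp_pos(); print(z0,t,manip.get_time())
b=box(t[0],t[1],.40,.097,.058,t[2]-(z0-.0044),t[2]-(z0-.0644))
for p in cv2.convexHull(proj(i,T,b).astype(np.float32)).reshape(-1,2): print(np.round(p,1))
cv2.polylines(im,[cv2.convexHull(proj(i,T,b).astype(np.float32)).astype(int)],True,(255,0,255),1); cv2.imwrite("pics/lid_held_o.png",im)
```

```text
False [ 0.55276874 -0.38839962  0.06697379]
13.70235516008829 29.982982277870178
[ 0.00165165  0.64197475 -0.19104601] 14.037266413023666
0.06655788858752698 [ 0.50169469 -0.20244795  0.1998789 ] 26.225
[336.  180.1]
[328.  331.2]
[236.4 331.6]
[227.8 180.5]
[241.2 163.7]
[321.7 163.4]
```

View pics/lid_held_o.png

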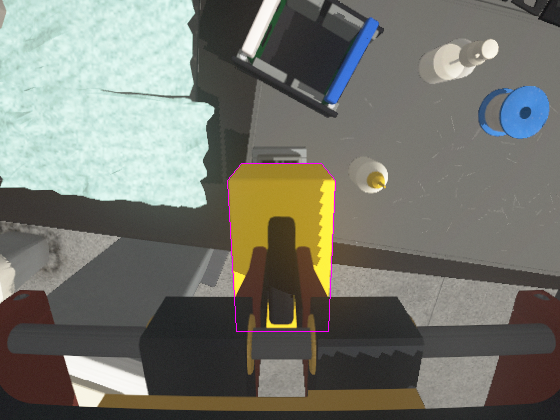

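The lid is held level and matches the predicted outline (columns 228–336, far edge at rows 164–180). Now I'll lower it onto the catch balls.

Run:
```python
from h import *
P=[.5014,-.2014]
manip.movel(P+[.150],v=.06,until_force=6); print(manip.get_tcp_pos(),manip.get_ft_force())
print(manip.movel(P+[.102],v=.025,until_force=5), manip.get_tcp_pos(), manip.get_ft_force(),manip.get_ft_torque(),manip.get_time())
```

```text
[ 0.50166423 -0.20149075  0.15027052] [-0.04914369 -1.01872041 -0.35797413]
True [ 0.50135543 -0.20122312  0.10585334] [0.93396058 1.02939008 3.23913581] [0.15952863 0.13085991 0.05841689] 28.775
```

Run:
```python
from h import *
P=[.5014,-.2014]
print(manip.movel(P+[.0915],v=.02,until_force=32), manip.get_tcp_pos(), manip.get_ft_force(),manip.get_grip_width()*88,manip.get_time())
```

```text
True [ 0.5007284  -0.20090301  0.09396276] [-1.67054394 -1.04707792  5.8604224 ] 13.895018959996678 29.375
```

Run:
```python
from h import *
P=[.5014,-.2014]
manip.command_gripper(.45); manip.movel(P+[.19],v=.12)
manip.move_pose([.53,-.207,.24],quat(0).tolist()); manip.wait(.2)
i,T=camT("wrist"); im=viewer.read_camera("wrist")[:,:,::-1].copy(); vs=[(i,T,im)]
i2,T2=camT("side"); im2=viewer.read_camera("side")[:,:,::-1].copy(); vs.append((i2,T2,im2))
for i,T,m in vs:
    hl,a=hull(m,"yellow",proj(i,T,[*P,.07])[0])
    for z in (.032,.045): print(z,a,fitbox([(i,T,hl)],(*P,.4),.097,.058,z,z+.06))
cv2.imwrite("pics/fin.png",np.hstack([cv2.resize(im[60:270,130:410],(400,300)),cv2.resize(im2[190:350,230:400],(400,300))])); print(manip.get_time(),manip.get_ft_force())
```

```text
0.032 4453 (array([ 0.50081728, -0.20023933,  0.39825227]), np.float64(0.02148728310994974))
0.045 4453 (array([ 0.50330074, -0.20126106,  0.36403053]), np.float64(0.08842964067259873))
0.032 1023 (array([ 0.5053325 , -0.20073437,  0.45568422]), np.float64(0.13364350070928244))
0.045 1023 (array([ 0.50266408, -0.20671772,  0.46837716]), np.float64(0.15299419587990792))
31.7 [ 0.28880845 -0.30081115  0.44760721]
```

View pics/fin.png

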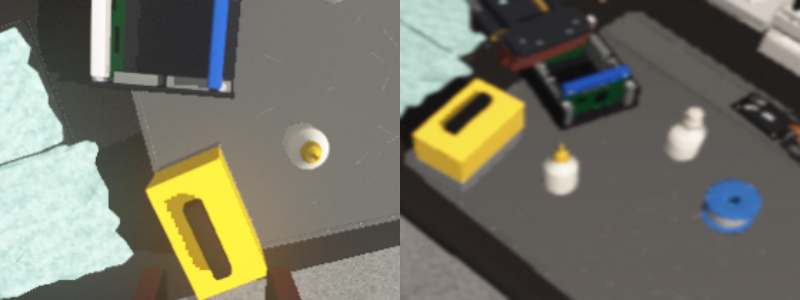

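The lid now sits at shoulder height: the 32 mm fit is far better than the 45 mm one. The other boards, the bottles and the reel are where they were.

```bash
python3 -c "
from station import manip
print(manip.job_done())"
```

```text
the job is handed in; nothing more can be done
None
```

The orange-bar board is in the case with the lid snapped on and seated at the shoulder; the other boards, bottles and reel look undisturbed. I handed the job in at about 32 s on the robot's clock, but the call returned no verdict.

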